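# Ease the spring clip off a mixer spindle with a wedge

## Robot

A 6-joint arm with a two-finger parallel gripper is mounted at the origin on a cart in front of the work surface, level with it; the furniture and walls round the work are solid. World frame = base frame: x ahead of the robot, y to its left, z up, the work surface at z = 0. Lengths are in mm, angles in rad, forces in N, time in s.
With the tool pointing down it reaches from about 275 to 750 mm from the base axis. Payload 10.2 kg.
Tool frame: the origin (TCP) lies at the very end of the fingers, on their centre line; the grasp point (between the pads) lies 19 mm behind it (ctrl.grip_depth is the distance from the TCP to the grasp point, in mm); z points along the fingers, x is the direction in which the jaws open and shut, and the axes are right-handed (so a half turn about z gives the same grasp; the last joint's range is limited). The gripper opens to 85 mm and grips with 20 to 120 N. Pads are 22 mm wide; open, the fingers measure 114 mm over their backs; the gripper's body (76 mm by 85 mm) begins 54 mm behind the grasp point. The pads swing forward as they close: fully open they stand 13 mm farther back than shut.
Start: joints at [-1.339, 0.313, 1.498, -0, 1.331, -0.223], TCP at [230.612, -471.645, 231.294] pointing down, gripper open.
Joint ranges: [-2.94, 2.94], [-0.97, 2.17], [0.19, 2.56], [-1.23, 4.37], [0.02, 3.11], [-2.88, 2.88]. Speed limits (rad/s): [2.39, 2.39, 3.01, 3.14, 3.14, 3.14].

## Interface

Orientations are given as a unit quaternion [w, x, y, z].
In Python, from rig import ctrl gives the robot as it stands.
- The arm moves only by the tool play_rows, never from a script. Its argument "motion" is a list of rows, each a list of 2 entries, a list of its own where there are three numbers: the shift along the tool's x, y, z in mm, then the turn, a rotation vector about the tool's x, y, z in degrees. A call has 1 to 20 rows; each row shifts and turns the commanded pose from where the row before left it, along the tool's axes as they then stand; what a row does not reach is not made up. A row lasts 1/12 s, in which the tool goes at most 41.7 mm and 7.16 degrees, less where a joint would pass 70% of its speed; a pose out of reach is approached as far as the arm can. A call with a gripper value outside its range is refused whole. "fingers" is the finger opening in mm, from 0 to 85.4, set as the call begins (left out, the last holds). The fingers move at their own pace and stop on an object; "squeeze" is the grip in N (left out, the last holds). Time passes only in rows, so rows that do not move let the fingers close. It gives the time, the measured TCP pose, the force and the opening at its end, in the units of the state.
- ctrl.sense(): the state, without advancing time (a new reading comes with each control period).
- ctrl.capture(name): name is "scene" or "side" or "wrist"; returns the picture (480x640x3 uint8, red, green, blue); there is no depth.
- ctrl.get_calibration(name): a dict with "K" (3x3 intrinsics, pixels), "R" (3x3) and "t" (3): a world point X has camera coordinates R X + t; the wrist camera has in their place "tool_from_camera" (4x4, takes a point from camera to tool coordinates, whose origin is the TCP and whose axes are the tool frame's). Camera axes: x right, y down, z forward; pixel columns grow to the right and rows downward; lengths in mm; the calibration is good to about 2 mm. The wrist camera is an equidistant fisheye: a pixel r from the principal point sees the ray r / f radians off the axis. A picture is of the moment at which its call begins: read the wrist's pose just before it. get_calibration takes no time and is no camera call.
- ctrl.finish_job(): hands the job in, once; it reports no verdict.
Trained networks look in the newest picture that a camera, given by its name, has taken for a name from the list of things; names that differ only in an ending like _2 or _b are one class to them, and where a whole thing is asked for, a point or a joint stands for the part that bears it (a point fixed in the world has none). Each returns a list of dicts, best first, with "p" (0 to 1); they miss things now and then, are a little off and sometimes report something else, mostly with a low value. They report only what shows in the picture. A call takes as long as a camera call. They do not tell look-alikes from the thing itself.
- ctrl.spot_in(camera, name): "position" ([column, row] as shares, 0 to 1, of the picture: columns of its width, rows of its height, amid what is visible of it).
The state is a dict: "time_s": time; "joints": joint angles; "dq": joint speeds; "tau": joint torques, N m; "eef_pos": TCP position; "ee_rot": TCP orientation; "force": force on the tool from outside, world axes, zero at the start; "wrist_torque": the same for the moment, N m; "grip_width": opening from 0.0 (shut) to 1.0 (fully open).
Only numpy, scipy, OpenCV 4.12 (cv2) and the standard library are available. Lean on these libraries where they do the work, as an engineer would, in place of code of your own. Each camera call takes 0.05 s, during which the arm holds its last target. There are 200 camera calls.

## Task

The spring clip that retains the bench mixer's spindle has to come off. Take the wedge from its stand, slide it gently straight down between the clip's two tips until they spread and snap into the notches of the wedge, and stop pushing there, so that the tips are not driven on past the notches. Lift the spread clip off over the spindle head and stand the wedge back in its stand with the clip still in its notches, without ever pressing the mixer's sprung plate down to its stop and leaving the beaker and the bottles alone.

Things in the scene. Friction and masses are not known exactly. Their poses are not given: they have to be found in the camera images.
- mixer: Fixed white bench mixer; housing 116x116 mm, its top 30 mm above the counter. Origin: centre of its underside, on the upright spindle's axis; z up; -x is its front, where the plate's slot and the clip's mouth are.
- spindle_top (a point): Top of the steel spindle, 113 mm above the counter. Its head, 98 to 113 mm up, has radius 8.5 mm, which the closed clip cannot pass; below it the neck, where the clip sits, has radius 6 mm.
- keeper (a joint): How far the mixer's sprung black plastic plate is pressed down: 0 at rest, 0.0155 m at its stop, 1 N per mm. The plate (50x66 mm, top 90 mm up at rest) carries the clip. A slot 36 mm wide, open to the front from 8 mm before the spindle axis, lets the wedge pass down in front of the spindle, free to the housing top.
- clip: Loose steel spring clip lying on the plate round the spindle neck, 47x46x6 mm, 26 g. Origin: on its underside, on the spindle axis; z up. Its mouth faces its own -x, which points as the mixer's -x. Its two mirror-image arms pivot 20 mm behind the axis (+x). With the tips 26 mm apart the arms clear the spindle head by about 2 mm.
- clip_mouth (a point): Middle between the clip's two tips, 16 mm in front of the spindle axis, 3 mm above the clip's underside. The tips are round-edged bars 6 mm high; the gap is 10 mm, about 8 mm at its front end. The arms resist: the wedge needs some 6 to 12 N downward, most just before the snap, and the plate yields meanwhile by mm that differ; at the snap the force falls suddenly.
- clip_left (a joint): Opening angle of the clip's arm on its +y side: about 0 closed on the neck, about 0.22 rad when its tip sits in the wedge's notch.
- clip_right (a joint): Opening angle of the clip's arm on its -y side, likewise.
- wedge: Loose white plastic wedge, grey ribs on its handle, 50 g, 125 mm long, tip down in the stand. Origin: middle of the tip's end; z up along it, width along y, thickness 8 mm along x. Width: 5 mm at the tip, growing to 30 mm at z = 37.5 mm, 30 mm to z = 40; then a notch in each edge. Handle z = 68 to 125 mm, 24 mm wide, 12 mm thick: grip it across its width near z = 100 mm, fingers above the spindle head.
- wedge_notch (a point): Middle of the wedge's two notches, z = 43 mm above its tip. From the step at z = 40 mm, which then carries the clip's tips, the wedge is 26 mm wide up to z = 43.5, then widens again at 7 degrees to z = 63.5. A seated clip has its mouth point 43 mm above the wedge tip (its rear may sag). Pushing on after the snap drives the tips out of the notches up the shank; over 3 mm spoils the job.
- stand: Fixed grey block, 56x68x40 mm. Origin: centre of its underside; z up. In its top a slot 12 mm (along x) by 32 mm (along y), 34 mm deep, 2 mm chamfer; the wedge stands in it with the tip on the slot floor 6 mm above the counter, width along the stand's y, either way round. The notches then lie just above the block, so the clip has room.
- beaker: Small clear beaker, 52 mm wide, 66 mm tall, a bystander. Origin: centre of its underside.
- diluent_bottle: White plastic bottle, 37x40x94 mm, a bystander. Origin: centre of its underside.
- dropper_bottle: White dropper bottle, 35 mm wide, 95 mm tall, a bystander. Origin: centre of its underside.
Things that resemble listed ones, but are neither listed nor needed, are in the scene too. What is shaped like the stand but blue is not meant. There is more than one size of the wedge; the one meant has the size given above.

How it is judged:
By the outcome, as a careful person would: the job done as asked, in the order asked, and still so for the second after the job is handed in, with the robot touching nothing.
It also fails if it takes over 72 s, if anything falls off the work surface, if the arm or the gripper's body presses on something with over 40 N, if the wrist force passes 120 N, or if a joint passes its speed limit or range.

## Working session

There is one attempt and no reset: what is moved stays moved. The work goes in short steps, Python scripts to look and compute and a tool call to move; the robot and the scene stay as the last step left them, time stands still between calls to the robot, and variables do not carry over. Pictures are saved under pics/ and viewed, about 8 in all and at most 12, crops included, and the job is handed in when it is done.

Besides the shell and the picture viewer there is one more tool, called after "Call:" by a JSON object that holds its "api" and its "payload". play_rows: Moves the arm, as the interface text tells. Its arguments: {"type":"object","properties":{"motion":{"type":"array"},"fingers":{"type":"number"},"squeeze":{"type":"number"}},"required":["motion"]}

```bash
ls; mkdir -p pics
python3 - <<'E'
from rig import ctrl
import cv2,numpy as np
print(ctrl.sense())
for c in ["scene","side","wrist"]:
    im=ctrl.capture(c); cv2.imwrite(f"pics/{c}0.png",im[:,:,::-1])
    cal=ctrl.get_calibration(c); print(c,{k:np.round(v,4).tolist() for k,v in cal.items()})
    for n in ["mixer","spindle_top","clip","clip_mouth","wedge","wedge_notch","stand","beaker","diluent_bottle","dropper_bottle"]:
        print(n,[(round(d["p"],2),np.round(np.array(d["position"])*[640,480],1).tolist()) for d in ctrl.spot_in(c,n)][:4])
E
```

```text
pics
{'time_s': 0.0, 'joints': array([-1.33940701e+00,  3.13467363e-01,  1.49844132e+00,  3.99312832e-06,
        1.33101331e+00, -2.23427364e-01]), 'dq': array([ 1.15528941e-03,  6.14729269e-04, -8.15850746e-04,  9.75654414e-05,
       -9.16143380e-04, -8.87222833e-05]), 'tau': array([-1.10168821e-03, -4.12266362e+01, -2.59741473e+01, -2.58956770e-04,
        4.12331792e-03,  9.35388726e-06]), 'eef_pos': array([ 230.54691438, -471.37984318,  230.72460172]), 'ee_rot': array([-4.69496015e-04,  8.48320737e-01, -5.29482280e-01, -4.70495758e-04]), 'force': array([-0.27179813,  0.60913831, -0.39814843]), 'wrist_torque': array([-0.05977149, -0.03356772, -0.01529535]), 'grip_width': 0.9969179840094138}
scene {'K': [[459.9455, 0.0, 322.7414], [0.0, 459.9455, 241.1127], [0.0, 0.0, 1.0]], 'R': [[0.8433, -0.5375, -0.0032], [-0.2901, -0.4501, -0.8446], [0.4525, 0.7131, -0.5355]], 't': [-551.5639, 192.4029, 1064.9376]}
mixer [(0.57, [380.4, 314.5])]
spindle_top [(0.77, [380.7, 316.6])]
clip [(0.66, [383.6, 290.2])]
clip_mouth [(0.58, [386.2, 293.9])]
wedge [(0.81, [315.6, 302.7])]
wedge_notch [(0
[... 537 characters left out ...]
])]
wedge_notch [(0.87, [297.4, 304.8]), (0.8, [247.0, 231.1]), (0.36, [378.2, 333.5])]
stand [(0.64, [387.3, 306.8]), (0.63, [247.9, 253.2]), (0.56, [281.3, 297.3]), (0.5, [382.2, 299.8])]
beaker [(0.68, [229.5, 215.9])]
diluent_bottle [(0.85, [422.8, 293.5])]
dropper_bottle [(0.84, [334.4, 403.3])]
wrist {'K': [[371.6483, 0.0, 320.9071], [0.0, 371.6483, 239.988], [0.0, 0.0, 1.0]], 'tool_from_camera': [[1.0, -0.0, -0.0017, 0.6164], [0.0005, 0.9657, 0.2596, -65.1624], [0.0016, -0.2596, 0.9657, -143.0708], [0.0, 0.0, 0.0, 1.0]]}
mixer [(0.31, [419.6, 30.4])]
spindle_top []
clip []
clip_mouth []
wedge []
wedge_notch []
stand []
beaker []
diluent_bottle []
dropper_bottle [(0.82, [419.5, 31.1])]
```

Run:
```python
import cv2,numpy as np
a=cv2.imread("pics/scene0.png")[160:430,180:480];b=cv2.imread("pics/side0.png")[160:460,180:480]
a=cv2.resize(a,(400,360),interpolation=cv2.INTER_CUBIC);b=cv2.resize(b,(400,400),interpolation=cv2.INTER_CUBIC)
a=cv2.copyMakeBorder(a,0,40,0,0,0)
cv2.imwrite("pics/c0.png",np.hstack([a,b]))
```

```text
(no output)
```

View pics/c0.png

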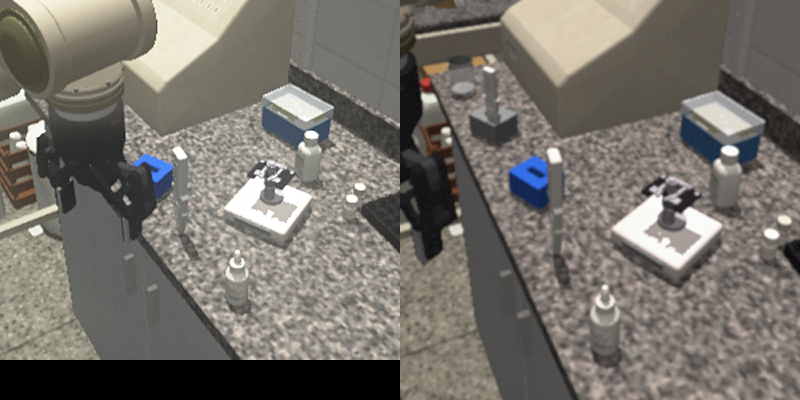

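View pics/scene0.png

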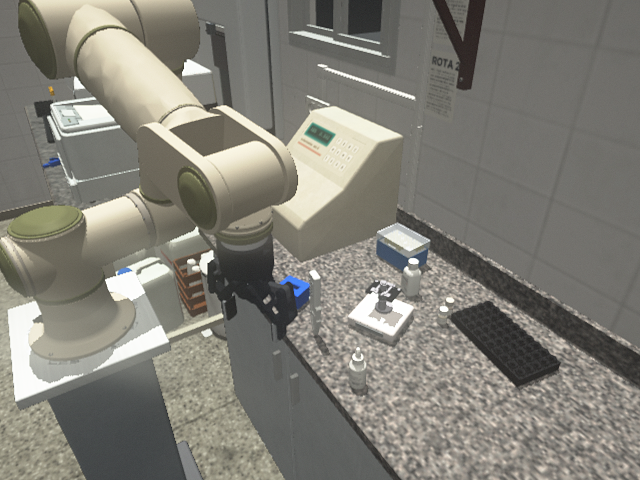

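The grey stand with a wedge is at side (247,250). The other upright wedge near the blue block (side 298,303) is a look-alike. The mixer is at about (383,320). Next I'll triangulate.

```bash
cat > h.py <<'E'
from rig import ctrl
import cv2,numpy as np
from scipy.spatial.transform import Rotation as Rn
def pose():
    s=ctrl.sense();q=s["ee_rot"];return Rn.from_quat([q[1],q[2],q[3],q[0]]).as_matrix(),np.array(s["eef_pos"]),s
def ray(c,uv,P=None):
    cal=ctrl.get_calibration(c);K=np.array(cal["K"]);d=np.array([(uv[0]-K[0,2])/K[0,0],(uv[1]-K[1,2])/K[1,1],1.])
    if c!="wrist":
        R=np.array(cal["R"]);t=np.array(cal["t"]);return -R.T@t,R.T@d/np.linalg.norm(d)
    r=np.hypot(d[0],d[1])+1e-9;d=np.array([d[0]/r*np.sin(r),d[1]/r*np.sin(r),np.cos(r)])
    T=np.array(cal["tool_from_camera"]);R,p=P
    return R@T[:3,3]+p,R@(T[:3,:3]@d)
def atz(r,z): o,d=r;return o+d*(z-o[2])/d[2]
def tri(rs):
    A=sum(np.eye(3)-np.outer(d,d) for o,d in rs);b=sum((np.eye(3)-np.outer(d,d))@o for o,d in rs);X=np.linalg.solve(A,b)
    return X,[round(float(np.linalg.norm((np.eye(3)-np.outer(d,d))@(X-o))),1) for o,d in rs]
def proj(c,X,P=None):
    cal=ctrl.get_calibration(c);K=np.array(cal["K"])
    if c!="wrist":
        v=K@(np.array(cal["R"])@X+np.array(cal["t"]));return v[:2]/v[2]
    T=np.array(cal["tool_from_camera"]);R,p=P;x=T[:3,:3].T@(R.T@(np.array(X)-p)-T[:3,3])
    th=np.arctan2(np.hypot(x[0],x[1]),x[2]);n=x[:2]/(np.hypot(x[0],x[1])+1e-9);return K[:2,2]+K[0,0]*th*n
def spots(c,names,n=3):
    out={}
    for k in names:
        out[k]=[(round(d["p"],2),np.array(d["position"])*[640,480]) for d in ctrl.spot_in(c,k)][:n]
    return out
E
python3 - <<'E'
from h import *
S=lambda *u:ray("scene",u);D=lambda *u:ray("side",u)
for n,a,b in [("spindle",(380.7,316.6),(378.7,333.5)),("clip",(383.6,290.2),(382.5,300.4)),("mouth",(386.2,293.9),(385.5,301.7)),("mixer",(380.4,314.5),(383.9,332.5)),("fakewedge",(315.6,302.7),(298,303.1)),("faketop",(314,272),(296.5,273)),("dil",(414.8,277.2),(422.8,293.5)),("drop",(355.5,375.4),(334.4,403.3))]:
    print(n,tri([S(*a),D(*b)]))
print("stand z40",atz(D(249,243),40),"wedge",atz(D(245.6,227.8),75),atz(D(247,231),49),"top",atz(D(247,212),131))
print("beaker",atz(D(229.5,216),33), "spin113",atz(D(378.7,333.5),113),"clip90",atz(D(382.5,300.4),93),atz(S(383.6,290.2),93))
E
```

```text
spindle (array([ 578.73065928, -365.26615342,   21.15312337]), [2.1, 2.1])
clip (array([ 574.46562284, -372.65977739,  105.64924341]), [2.7, 2.7])
mouth (array([ 571.11674084, -386.03954719,  109.81831135]), [5.8, 5.8])
mixer (array([ 637.10290764, -298.6251554 ,  -51.87687665]), [0.6, 0.6])
fakewedge (array([ 437.27772545, -312.99146564,   95.35448041]), [6.4, 6.4])
faketop (array([ 443.29476932, -297.29563382,  156.53153845]), [0.3, 0.3])
dil (array([ 643.72348513, -393.47684948,  120.04368836]), [2.0, 2.0])
drop (array([ 448.01611996, -448.37852203,  -14.83559346]), [2.3, 2.3])
stand z40 [442.30536754  22.92238295  40.        ] wedge [440.93069715  37.92357843  75.        ] [450.53747927  66.64161286  49.        ] top [440.93420259   9.93217419 131.        ]
beaker [436.45197428 194.6278922   33.        ] spin113 [ 523.0067611  -446.25520203  113.        ] clip90 [ 586.25473981 -355.77409783   93.        ] [ 582.34197391 -363.98059839   93.        ]
```

Call:
{"api": "play_rows", "payload": {"motion": [[[4,-26,-3],[0,0,0]],[[4,-26,-3],[0,0,0]],[[4,-26,-3],[0,0,0]],[[4,-26,-3],[0,0,0]],[[4,-26,-3],[0,0,0]],[[4,-26,-3],[0,0,0]],[[4,-26,-3],[0,0,0]],[[4,-26,-3],[0,0,0]],[[4,-26,-3],[0,0,0]],[[4,-26,-3],[0,0,0]],[[4,-26,-3],[0,0,0]],[[4,-26,-3],[0,0,0]],[[4,-26,-3],[0,0,0]],[[4,-26,-3],[0,0,0]],[[0,0,0],[0,0,0]],[[0,0,0],[0,0,0]]]}}

```text
time_s: 2.98
eef_pos: [582.9, -361.5, 272.6]
ee_rot: [0.0, 0.849, -0.529, -0.0]
force: [1.1, 1.2, -0.1]
grip_width: 0.997
```

Run:
```python
from h import *
R,p,s=pose();print(p,s["time_s"],s["force"])
im=ctrl.capture("wrist");cv2.imwrite("pics/w1.png",im[:,:,::-1])
for k,v in spots("wrist",["mixer","spindle_top","clip","clip_mouth","wedge","stand","diluent_bottle","dropper_bottle"]).items():
    for q,uv in v: print(k,q,uv.round(1),[atz(ray("wrist",uv,(R,p)),z).round(1).tolist() for z in (30,93,113)])
im=ctrl.capture("side");cv2.imwrite("pics/s1.png",im[:,:,::-1])
im=ctrl.capture("scene");cv2.imwrite("pics/sc1.png",im[:,:,::-1])
for c in("scene","side"):
    print(spots(c,["wedge","stand","beaker","wedge_notch","spindle_top","clip"]))
```

```text
[ 582.92120018 -361.48639299  272.55567782] 2.9833 [ 1.13098557  1.21966849 -0.10034596]
mixer 0.61 [319.6 194.6] [[591.7, -355.5, 30.0], [599.9, -351.9, 93.0], [602.5, -350.7, 113.0]]
spindle_top 0.71 [319.7 200.3] [[586.3, -358.2, 30.0], [595.4, -354.1, 93.0], [598.2, -352.9, 113.0]]
clip 0.6 [309.5 214.6] [[567.8, -355.3, 30.0], [579.9, -351.7, 93.0], [583.7, -350.6, 113.0]]
clip_mouth 0.59 [325.1 213.2] [[576.4, -369.4, 30.0], [587.1, -363.5, 93.0], [590.5, -361.7, 113.0]]
wedge 0.75 [  7.9 186.9] [[426.1, 41.8, 30.0], [461.4, -19.5, 93.0], [472.6, -39.0, 113.0]]
wedge 0.69 [221.3 320.1] [[407.1, -315.3, 30.0], [445.4, -318.3, 93.0], [457.6, -319.2, 113.0]]
stand 0.85 [ 28.4 179.1] [[453.1, 3.5, 30.0], [483.9, -51.6, 93.0], [493.7, -69.0, 113.0]]
stand 0.62 [138.4 236.1] [[458.4, -184.9, 30.0], [488.4, -209.1, 93.0], [497.9, -216.8, 113.0]]
stand 0.41 [351.4 361.8] [[425.4, -480.4, 30.0], [460.8, -456.3, 93.0], [472.0, -448.7, 113.0]]
diluent_bottle 0.87 [335.9  66.4] [[719.9, -311.1, 30.0], [707.1, -314.8, 93.0], [703.1, -315.9, 113.0]]
dropper_bottle 0.79 [350.7 359.8] [[427.7,
[... 250 characters left out ...]
'stand': [(0.85, array([253.12 , 254.016])), (0.59, array([291.776, 290.016]))], 'beaker': [(0.64, array([220.224, 223.008]))], 'wedge_notch': [(0.58, array([315.776, 299.52 ])), (0.51, array([252.48 , 240.096]))], 'spindle_top': [(0.84, array([381.12, 313.2 ]))], 'clip': [(0.42, array([384.576, 292.32 ]))]}
{'wedge': [(0.9, array([297.408, 304.608])), (0.67, array([245.12, 227.52]))], 'stand': [(0.74, array([387.2  , 297.888])), (0.66, array([249.024, 251.088])), (0.63, array([280.384, 298.608]))], 'beaker': [(0.71, array([227.52 , 216.096]))], 'wedge_notch': [(0.81, array([246.528, 231.696]))], 'spindle_top': [(0.68, array([380.096, 331.584]))], 'clip': [(0.54, array([382.272, 302.976]))]}
```

View pics/w1.png

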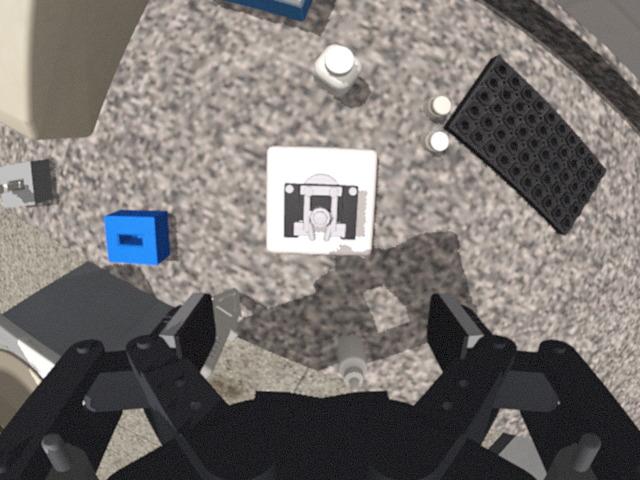

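The mixer's front (clip mouth, slot) faces image bottom, so mixer -x is about tool +y. The spindle top is at (320,215), the grey stand at (20,185) and the blue one at (137,237). Now I'll zoom in for precise features.

Run:
```python
import cv2,numpy as np
a=cv2.imread("pics/w1.png")[140:260,255:395]
a=cv2.resize(a,None,fx=5,fy=5,interpolation=cv2.INTER_CUBIC)
for i in range(0,140,20):
    cv2.putText(a,str(255+i),(i*5,10),0,.35,(0,0,255));cv2.line(a,(i*5,12),(i*5,18),(0,0,255))
for i in range(0,120,20):
    cv2.putText(a,str(140+i),(0,i*5+4),0,.35,(0,0,255));cv2.line(a,(25,i*5),(32,i*5),(0,0,255))
cv2.imwrite("pics/w1c.png",a)
```

```text
(no output)
```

View pics/w1c.png

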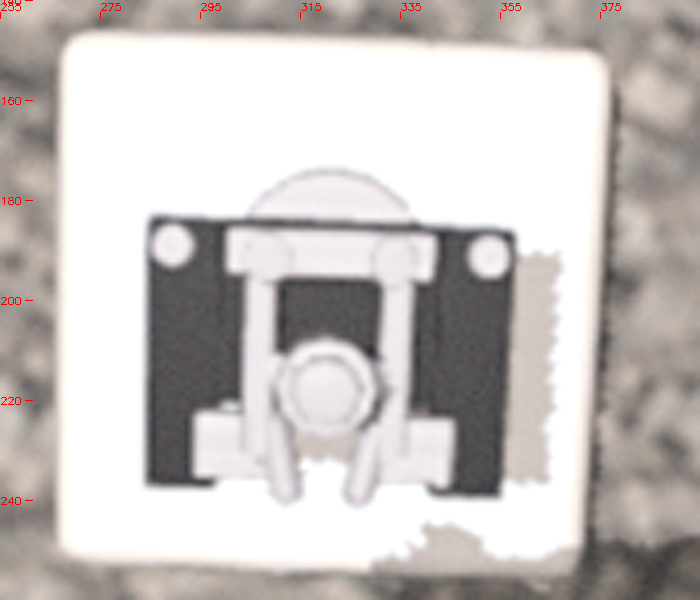

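Run:
```python
from h import *
R,p,_=pose();P=(R,p)
W=lambda u,v,z:atz(ray("wrist",(u,v),P),z)[:2]
sp=W(320,217.3,113);print("spindle",sp)
tl,tr,bl,br=[W(*a,90) for a in((285,183.3),(358,186.5),(284.2,237),(355,239.2))]
print("plate",tl,tr,bl,br,np.linalg.norm(tl-tr),np.linalg.norm(tl-bl),np.linalg.norm(tr-br))
for a,b in((tl,bl),(tr,br)): d=a-b;print("x dir",np.degrees(np.arctan2(d[1],d[0])))
for a,b in((tl,tr),(bl,br)): d=a-b;print("y dir",np.degrees(np.arctan2(d[1],d[0]))-90)
m=(W(312,239,94)+W(326.5,239,94))/2;d=sp-m;print("mouth",m,np.linalg.norm(d),np.degrees(np.arctan2(d[1],d[0])))
h=[W(*a,30) for a in((267,146.5),(376.7,150),(267.3,251.5),(371.5,254.5))]
print("housing",np.mean(h,0),[np.linalg.norm(h[i]-h[j]).round(1) for i,j in((0,1),(2,3),(0,2),(1,3))],[np.degrees(np.arctan2(*(h[i]-h[j])[::-1])) for i,j in((0,2),(1,3))])
S=lambda *u:ray("scene",u);D=lambda *u:ray("side",u)
print("tool x",R[:,0],R[:,1], R[:,2])
for n,a,b,c in[("stand",(253.1,254),(249,251.1),(28.4,179.1)),("wedge",(253.6,237.8),(245.1,227.5),(7.9,186.9)),("beaker",(220.2,223),(227.5,216.1),None)]:
    print(n,tri([S(*a),D(*b)]+([ray("wrist",c,P)] if c else [])))
print("scene spindle check", proj("scene",[*sp,113]),proj("side",[*sp,113]))
```

```text
spindle [ 584.8025408  -360.03823525]
plate [ 594.62701463 -320.75527687] [ 620.38964998 -379.94986503] [ 549.83508949 -340.72236622] [ 576.30332072 -399.56603817] 64.55782406083144 49.04081172449411 48.25348356693578
x dir 24.02608469792544
x dir 23.98663033171808
y dir 23.5196116640072
y dir 24.218496648655048
mouth [ 563.12711325 -369.77733659] 23.762875549738283 24.195113163900178
housing [ 584.92826691 -360.32915851] [np.float64(113.8), np.float64(114.1), np.float64(113.4), np.float64(113.1)] [np.float64(24.62566279304063), np.float64(24.79348006076039)]
tool x [ 4.39351578e-01 -8.98315196e-01  1.06697959e-05] [-8.98315196e-01 -4.39351578e-01 -1.44528369e-06] [ 5.98611197e-06 -8.94985214e-06 -1.00000000e+00]
stand (array([442.21888023,  22.1722912 ,  16.82293836]), [4.7, 1.9, 5.8])
wedge (array([441.68335802,  11.29635296,  78.68665367]), [1.7, 12.7, 13.6])
beaker (array([454.17647303, 311.94555086, -25.77748026]), [1.4, 1.4])
scene spindle check [383.95895676 281.72403333] [383.90541498 293.11734601]
```

Run:
```python
from h import *
R,p,_=pose();P=(R,p)
for c,uv in (("scene",(303,257)),("side",(365,260)),("wrist",(95,138)),("wrist",(3,123)),("wrist",(145,0))): print(c,uv,[atz(ray(c,uv,P),z).round() for z in (0,100)])
a=cv2.imread("pics/s1.png")[150:350,180:480];cv2.imwrite("pics/s1c.png",cv2.resize(a,(800,533),interpolation=cv2.INTER_CUBIC))
```

```text
scene (303, 257) [array([565., -36.,   0.]), array([ 493., -164.,  100.])]
side (365, 260) [array([ 696., -104.,    0.]), array([ 617., -235.,  100.])]
wrist (95, 138) [array([535., -68.,  -0.]), array([ 560., -132.,  100.])]
wrist (3, 123) [array([495., 115.,   0.]), array([530.,   7., 100.])]
wrist (145, 0) [array([719., -56.,   0.]), array([ 700., -123.,  100.])]
```

View pics/s1c.png

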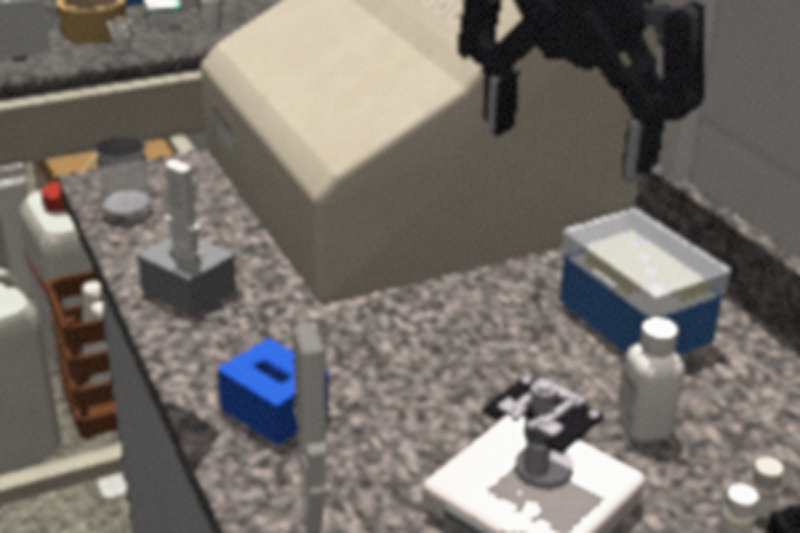

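Call:
{"api": "play_rows", "payload": {"motion": [[[-25,-2.4,0],[0,0,0]],[[-25,-2.4,0],[0,0,0]],[[-25,-2.4,0],[0,0,0]],[[-25,-2.4,0],[0,0,0]],[[-25,-2.4,0],[0,0,0]],[[-25,-2.4,0],[0,0,0]],[[-25,-2.4,0],[0,0,0]],[[-25,-2.4,0],[0,0,0]],[[-25,-2.4,0],[0,0,0]],[[-25,-2.4,0],[0,0,0]],[[-25,-2.4,0],[0,0,0]],[[-25,-2.4,0],[0,0,0]],[[-25,-2.4,0],[0,0,0]],[[-25,-2.4,0],[0,0,0]],[[-25,-2.4,0],[0,0,0]],[[-25,-2.4,0],[0,0,0]],[[0,0,0],[0,0,0]],[[0,0,0],[0,0,0]]]}}

```text
time_s: 5.63
eef_pos: [440.8, 14.8, 273.7]
ee_rot: [-0.0, 0.849, -0.529, 0.0]
force: [0.7, -0.8, 0.4]
grip_width: 0.999
```

Run:
```python
from h import *
R,p,s=pose();print(p,s["time_s"],s["joints"])
im=ctrl.capture("wrist");cv2.imwrite("pics/w2.png",im[:,:,::-1])
for k,v in spots("wrist",["wedge","stand","wedge_notch","beaker"]).items():
    for q,uv in v: print(k,q,uv.round(1),[atz(ray("wrist",uv,(R,p)),z).round(1).tolist() for z in (30,75,131)])
np.save("w2P.npy",np.c_[R,p])
```

```text
[440.840188    14.80925112 273.6967343 ] 5.6333 [-2.33173852e-01  9.37194303e-02  1.65640821e+00 -1.11702921e-04
  1.39050117e+00  8.80940578e-01]
wedge 0.95 [317.5 216.5] [[427.8, 12.3, 30.0], [436.1, 15.9, 75.0], [446.5, 20.3, 131.0]]
wedge 0.83 [559.6 338.3] [[425.8, -368.1, 30.0], [434.3, -320.2, 75.0], [445.0, -260.7, 131.0]]
stand 0.83 [323.2 194.5] [[451.6, 17.3, 30.0], [457.2, 20.3, 75.0], [464.1, 24.0, 131.0]]
wedge_notch 0.72 [555.8 338.9] [[422.5, -361.7, 30.0], [431.5, -314.6, 75.0], [442.6, -256.0, 131.0]]
wedge_notch 0.57 [318.4 215.1] [[429.6, 12.1, 30.0], [437.7, 15.7, 75.0], [447.8, 20.2, 131.0]]
beaker 0.69 [154.2 144.7] [[422.8, 210.5, 30.0], [431.7, 191.0, 75.0], [442.8, 166.8, 131.0]]
```

View pics/w2.png

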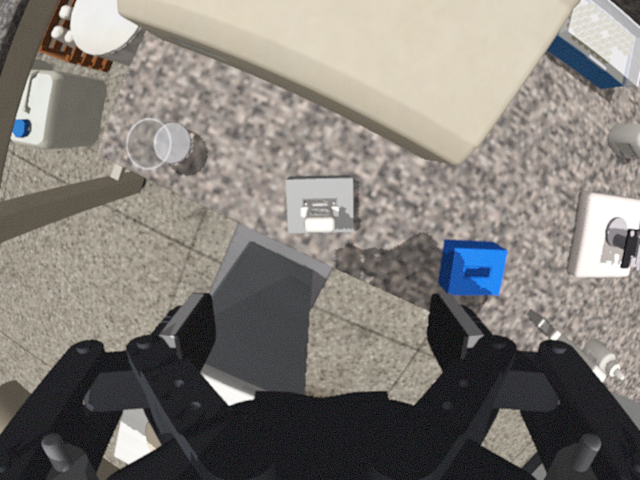

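The stand (grey) is at about (320,204), with the wedge's handle end at (320,225) and its width along the image x. The beaker is at (155,143).

Run:
```python
import cv2
a=cv2.imread("pics/w2.png")[165:245,270:370]
a=cv2.resize(a,None,fx=7,fy=7,interpolation=cv2.INTER_CUBIC)
for i in range(0,100,10): cv2.putText(a,str(270+i),(i*7,10),0,.35,(0,0,255));cv2.line(a,(i*7,12),(i*7,18),(0,0,255))
for i in range(0,80,10): cv2.putText(a,str(165+i),(0,i*7+4),0,.35,(0,0,255));cv2.line(a,(25,i*7),(32,i*7),(0,0,255))
cv2.imwrite("pics/w2c.png",a)
```

```text
(no output)
```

View pics/w2c.png

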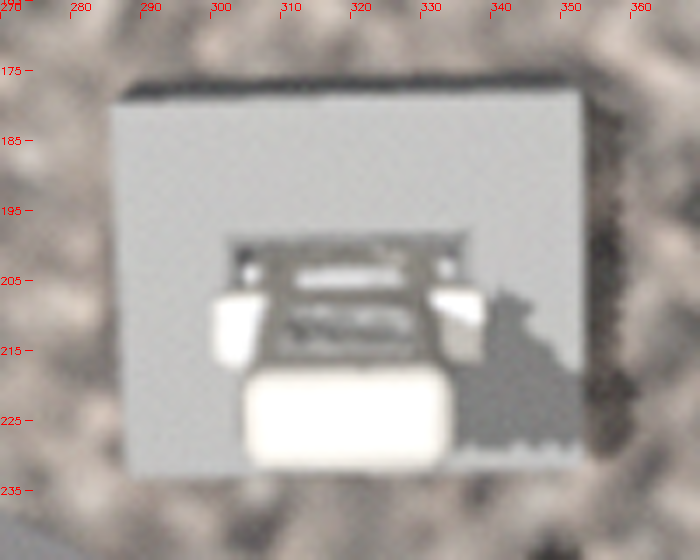

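Run:
```python
from h import *
M=np.load("w2P.npy");P=(M[:,:3],M[:,3]);R=P[0]
W=lambda u,v,z:atz(ray("wrist",(u,v),P),z)[:2]
ang=lambda d:np.degrees(np.arctan2(d[1],d[0]))
for n,z,c in(("stand",40,((286,179.5),(353.3,178),(288,233),(353.2,231.8))),("handle",131,((305,218.3),(334.5,217.3),(305.5,232),(334.5,231.6)))):
    h=[W(*a,z) for a in c];print(n,np.mean(h,0),[np.linalg.norm(h[i]-h[j]).round(1) for i,j in((0,1),(2,3),(0,2),(1,3))],"y:",ang(h[0]-h[1])-90,ang(h[2]-h[3])-90,"x:",ang(h[0]-h[2]),ang(h[1]-h[3]))
print("tool -y dir",ang(-R[:,1]), -R[:,1]@P[1][:3],)
# residual to centre in tool axes
```

```text
stand [440.89983323  15.59076317] [np.float64(68.4), np.float64(68.3), np.float64(56.1), np.float64(56.4)] y: 27.412447145690834 27.238365872546666 x: 27.210502794376907 27.023065805505205
handle [441.31748982  15.70143674] [np.float64(23.2), np.float64(23.0), np.float64(11.1), np.float64(11.6)] y: 28.126600994242693 26.964446245994708 x: 27.618552119820595 26.6263826015299
tool -y dir 26.16710337362704 402.37421795646446
```

Call:
{"api": "play_rows", "payload": {"motion": [[[-0.6,-0.7,12],[0,0,-1.1]],[[0,0,14],[0,0,0]],[[0,0,14],[0,0,0]],[[0,0,14],[0,0,0]],[[0,0,14],[0,0,0]],[[0,0,14],[0,0,0]],[[0,0,14],[0,0,0]],[[0,0,14],[0,0,0]],[[0,0,14],[0,0,0]],[[0,0,14],[0,0,0]],[[0,0,14],[0,0,0]],[[0,0,14],[0,0,0]],[[0,0,12],[0,0,0]],[[0,0,6],[0,0,0]],[[0,0,0],[0,0,0]],[[0,0,0],[0,0,0]]]}}

```text
time_s: 7.22
eef_pos: [441.6, 14.7, 89.5]
ee_rot: [0.0, 0.853, -0.522, -0.0]
force: [-0.2, -0.0, 0.0]
grip_width: 0.996
```

Call:
{"api": "play_rows", "payload": {"motion": [[[0,0,0],[0,0,0]],[[0,0,0],[0,0,0]],[[0,0,0],[0,0,0]],[[0,0,0],[0,0,0]],[[0,0,0],[0,0,0]],[[0,0,0],[0,0,0]],[[0,0,0],[0,0,0]],[[0,0,0],[0,0,0]],[[0,0,0],[0,0,0]],[[0,0,0],[0,0,0]]], "fingers": 5, "squeeze": 60}}

```text
time_s: 8.05
eef_pos: [441.5, 15.1, 89.6]
ee_rot: [-0.0, 0.853, -0.521, 0.0]
force: [-1.1, 0.6, 6.1]
grip_width: 0.27
```

Run:
```python
from h import *
R,p,s=pose();print(p,s["time_s"],s["force"],s["wrist_torque"],s["grip_width"]*85.4,R[:,0],R[:,2])
```

```text
[441.51763185  15.05326728  89.58695842] 8.05 [-1.14862013  0.55792521  6.099716  ] [ 0.27610529  0.26088712 -0.00464995] 23.091968231454626 [ 4.56434603e-01 -8.89756949e-01  1.59163477e-04] [ 4.71410481e-04  6.29437025e-05 -9.99999887e-01]
```

Call:
{"api": "play_rows", "payload": {"motion": [[[0,0,-5],[0,0,0]],[[0,0,-10],[0,0,0]],[[0,0,-10],[0,0,0]],[[0,0,-10],[0,0,0]],[[0,0,-15],[0,0,0]],[[0,0,-15],[0,0,0]],[[0,0,-15],[0,0,0]],[[0,0,-15],[0,0,0]],[[0,0,-15],[0,0,0]],[[0,0,-15],[0,0,0]],[[0,0,-15],[0,0,0]],[[0,0,-15],[0,0,0]],[[0,0,-15],[0,0,0]],[[0,0,-10],[0,0,2.95]],[[0,0,0],[0,0,0]],[[0,0,0],[0,0,0]]]}}

```text
time_s: 9.38
eef_pos: [441.3, 15.0, 269.2]
ee_rot: [0.0, 0.84, -0.543, 0.0]
force: [-0.1, 0.4, -2.1]
grip_width: 0.27
```

Run:
```python
from h import *
R,p,s=pose();print(p,s["time_s"],s["force"],s["wrist_torque"],s["grip_width"]*85.4,R[:,0],R[:,1],"d",R.T@(np.array([570.2,-366.7,240])-p))
```

```text
[441.27239607  14.97282439 269.16841006] 9.3833 [-0.08401445  0.36360374 -2.13916204] [-0.00583006 -0.01557655 -0.04395459] 23.052098310483427 [ 4.11138314e-01 -9.11572946e-01  2.24120863e-04] [-9.11572955e-01 -4.11138344e-01 -1.04928752e-04] d [400.92316153  39.39647659  29.25413238]
```

Call:
{"api": "play_rows", "payload": {"motion": [[[12,1,0],[0,0,0]],[[25,2.5,0],[0,0,0]],[[25,2.5,0],[0,0,0]],[[25,2.5,0],[0,0,0]],[[25,2.5,0],[0,0,0]],[[25,2.5,0],[0,0,0]],[[25,2.5,0],[0,0,0]],[[25,2.5,0],[0,0,0]],[[25,2.5,0],[0,0,0]],[[25,2.5,0],[0,0,0]],[[25,2.5,0],[0,0,0]],[[25,2.5,0],[0,0,0]],[[25,2.5,0],[0,0,0]],[[25,2.5,0],[0,0,0]],[[25,2.5,5],[0,0,0]],[[25,2.5,10],[0,0,0]],[[13,2,10],[0,0,0]],[[1,1,4],[0,0,0]],[[0,0,0],[0,0,0]],[[0,0,0],[0,0,0]]]}}

```text
time_s: 11.05
eef_pos: [567.7, -367.3, 240.1]
ee_rot: [-0.0, 0.84, -0.543, -0.0]
force: [-0.1, 0.3, -0.4]
grip_width: 0.271
```

Run:
```python
from h import *
R,p,s=pose();P=(R,p);print(p,s["time_s"],s["force"],"d",R.T@(np.array([570.2,-366.7,240])-p))
im=ctrl.capture("wrist");cv2.imwrite("pics/w3.png",im[:,:,::-1])
for z in (30,60,83.6): print("pred axis",z,proj("wrist",p+R@np.array([0,0,z]),P))
for x in(2.5,-2.5):print("tip corners",proj("wrist",p+R@np.array([x,-4,83.6]),P))
sp=np.array([584.8,-360.1]);print("spindle",proj("wrist",[*sp,113],P),"mouth",proj("wrist",[570.2,-366.7,96],P))
a=im[150:290,250:390,::-1];a=cv2.resize(a,None,fx=4.2,fy=4.2,interpolation=cv2.INTER_CUBIC)
for i in range(0,140,20):
    cv2.putText(a,str(250+i),(int(i*4.2),10),0,.35,(0,0,255));cv2.line(a,(int(i*4.2),12),(int(i*4.2),18),(0,0,255))
    cv2.putText(a,str(150+i),(0,int(i*4.2)+4),0,.35,(0,0,255));cv2.line(a,(25,int(i*4.2)),(32,int(i*4.2)),(0,0,255))
cv2.imwrite("pics/w3c.png",a)
```

```text
[ 567.65065128 -367.2983227   240.12189724] 11.05 [-0.1135237   0.29261059 -0.37479053] d [ 0.50133399 -2.57023175  0.12083415]
pred axis 30 [320.26661629 276.24387843]
pred axis 60 [320.43529858 257.81118646]
pred axis 83.6 [320.53957393 246.44410799]
tip corners [324.49224007 240.3584983 ]
tip corners [316.57785768 240.35881229]
spindle [321.47148682 205.79879856] mouth [321.52450301 222.1126038 ]
```

View pics/w3c.png

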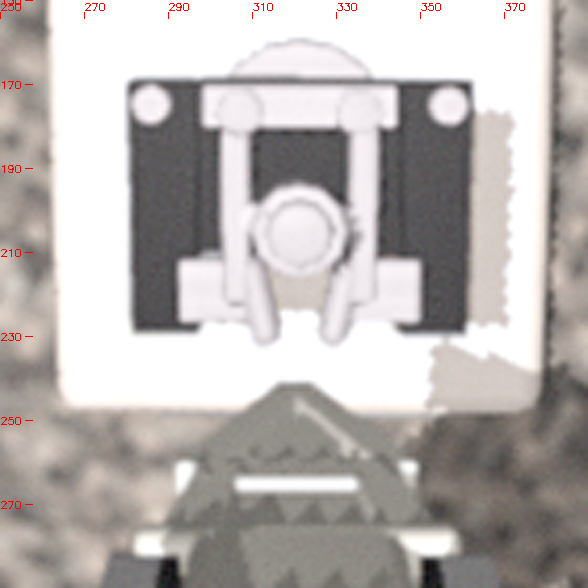

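The wedge tip (319.5,241), the spindle (319.5,205) and the clip tips' middle (319.8,231) share a column. The wedge needs to move about 2.7 mm towards the spindle, so I'll do that and descend to just above the clip.

Call:
{"api": "play_rows", "payload": {"motion": [[[0,-1.4,3],[0,0,0]],[[0,-1.3,7],[0,0,0]],[[0,0,8],[0,0,0]],[[0,0,8],[0,0,0]],[[0,0,8],[0,0,0]],[[0,0,8],[0,0,0]],[[0,0,7],[0,0,0]],[[0,0,4],[0,0,0]],[[0,0,3],[0,0,0]],[[0,0,0],[0,0,0]],[[0,0,0],[0,0,0]],[[0,0,0],[0,0,0]]]}}

```text
time_s: 12.1
eef_pos: [570.5, -366.8, 184.8]
ee_rot: [0.0, 0.84, -0.543, 0.0]
force: [0.6, 0.1, -0.9]
grip_width: 0.268
```

Run:
```python
from h import *
R,p,s=pose();P=(R,p);print(p,s["time_s"],s["force"],s["wrist_torque"])
im=ctrl.capture("wrist");cv2.imwrite("pics/w4.png",im[:,:,::-1])
for x in(2.5,-2.5):print("tip corners",proj("wrist",p+R@np.array([x,-4,83.6]),P))
sc=ctrl.capture("scene")[250:350,330:430,::-1];sd=ctrl.capture("side")[260:360,330:430,::-1]
print(proj("scene",p+R@[0,0,83.6]),proj("side",p+R@[0,0,83.6]))
a=im[140:290,240:400,::-1];a=cv2.resize(a,(480,450),interpolation=cv2.INTER_CUBIC)
for i in range(0,160,20):
    cv2.putText(a,str(240+i),(i*3,10),0,.35,(0,0,255));cv2.line(a,(i*3,12),(i*3,18),(0,0,255))
    cv2.putText(a,str(140+i),(0,i*3+4),0,.35,(0,0,255));cv2.line(a,(25,i*3),(32,i*3),(0,0,255))
b=np.vstack([cv2.resize(x,(225,225),interpolation=cv2.INTER_CUBIC) for x in(sc,sd)])
cv2.imwrite("pics/w4c.png",np.hstack([a,b]))
```

```text
[ 570.52355246 -366.78815115  184.77518208] 12.1 [ 0.55278916  0.08729804 -0.87383492] [ 0.0375445  -0.04249269  0.00525749]
tip corners [324.49133498 240.35892533]
tip corners [316.57694962 240.35923922]
[380.46736613 289.76455908] [378.46816578 302.58420713]
```

View pics/w4c.png

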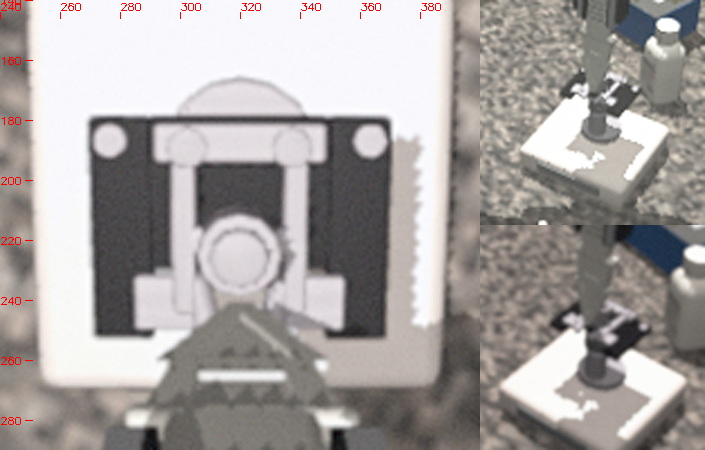

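The spindle top is at (319.7,224.5), a bit farther from the wedge tip (319.5,241) than 16 mm. I'll trim 0.7 mm and enter slowly.

Call:
{"api": "play_rows", "payload": {"motion": [[[0,-0.7,1],[0,0,0]],[[0,0,2],[0,0,0]],[[0,0,2],[0,0,0]],[[0,0,2],[0,0,0]],[[0,0,1],[0,0,0]],[[0,0,0],[0,0,0]],[[0,0,0],[0,0,0]],[[0,0,0],[0,0,0]]]}}

```text
time_s: 12.92
eef_pos: [571.1, -366.4, 176.4]
ee_rot: [0.0, 0.84, -0.543, 0.0]
force: [0.2, 0.5, 0.3]
grip_width: 0.275
```

Call:
{"api": "play_rows", "payload": {"motion": [[[0,0,1],[0,0,0]],[[0,0,1],[0,0,0]],[[0,0,1],[0,0,0]],[[0,0,1],[0,0,0]],[[0,0,0],[0,0,0]],[[0,0,0],[0,0,0]]]}}

```text
time_s: 13.42
eef_pos: [571.0, -366.3, 172.2]
ee_rot: [-0.0, 0.84, -0.543, -0.0]
force: [0.3, 0.0, -0.2]
grip_width: 0.268
```

Call:
{"api": "play_rows", "payload": {"motion": [[[0,0,1],[0,0,0]],[[0,0,1],[0,0,0]],[[0,0,1],[0,0,0]],[[0,0,1],[0,0,0]],[[0,0,0],[0,0,0]],[[0,0,0],[0,0,0]]]}}

```text
time_s: 13.92
eef_pos: [571.1, -366.3, 168.4]
ee_rot: [-0.0, 0.84, -0.543, 0.0]
force: [-0.1, 0.1, 0.5]
grip_width: 0.271
```

Call:
{"api": "play_rows", "payload": {"motion": [[[0,0,1],[0,0,0]],[[0,0,1],[0,0,0]],[[0,0,1],[0,0,0]],[[0,0,1],[0,0,0]],[[0,0,0],[0,0,0]],[[0,0,0],[0,0,0]]]}}

```text
time_s: 14.42
eef_pos: [571.0, -366.4, 164.2]
ee_rot: [-0.0, 0.84, -0.543, -0.0]
force: [-0.1, -0.7, 1.6]
grip_width: 0.269
```

Call:
{"api": "play_rows", "payload": {"motion": [[[0,0,1],[0,0,0]],[[0,0,1],[0,0,0]],[[0,0,1],[0,0,0]],[[0,0,1],[0,0,0]],[[0,0,0],[0,0,0]],[[0,0,0],[0,0,0]]]}}

```text
time_s: 14.92
eef_pos: [571.0, -366.3, 160.2]
ee_rot: [-0.0, 0.84, -0.543, -0.0]
force: [0.2, -0.6, 1.3]
grip_width: 0.27
```

Call:
{"api": "play_rows", "payload": {"motion": [[[0,0,1],[0,0,0]],[[0,0,1],[0,0,0]],[[0,0,1],[0,0,0]],[[0,0,1],[0,0,0]],[[0,0,1],[0,0,0]],[[0,0,1],[0,0,0]],[[0,0,1],[0,0,0]],[[0,0,1],[0,0,0]],[[0,0,0],[0,0,0]],[[0,0,0],[0,0,0]]]}}

```text
time_s: 15.75
eef_pos: [571.0, -366.3, 152.2]
ee_rot: [-0.0, 0.84, -0.543, -0.0]
force: [-0.7, 0.2, 0.9]
grip_width: 0.275
```

Call:
{"api": "play_rows", "payload": {"motion": [[[0,0,1],[0,0,0]],[[0,0,1],[0,0,0]],[[0,0,1],[0,0,0]],[[0,0,1],[0,0,0]],[[0,0,1],[0,0,0]],[[0,0,1],[0,0,0]],[[0,0,0],[0,0,0]],[[0,0,0],[0,0,0]]]}}

```text
time_s: 16.42
eef_pos: [571.0, -366.3, 146.2]
ee_rot: [-0.0, 0.84, -0.543, -0.0]
force: [-0.6, 0.7, 2.6]
grip_width: 0.271
```

Call:
{"api": "play_rows", "payload": {"motion": [[[0,0,1],[0,0,0]],[[0,0,1],[0,0,0]],[[0,0,1],[0,0,0]],[[0,0,0],[0,0,0]],[[0,0,0],[0,0,0]]]}}

```text
time_s: 16.83
eef_pos: [571.0, -366.3, 143.2]
ee_rot: [-0.0, 0.84, -0.543, -0.0]
force: [0.9, 0.3, 3.0]
grip_width: 0.271
```

Run:
```python
from h import *
R,p,s=pose();P=(R,p);print(p,s["time_s"],s["force"],s["wrist_torque"])
im=ctrl.capture("wrist");cv2.imwrite("pics/w5.png",im[:,:,::-1])
s=ctrl.sense();print(s["force"])
sc=ctrl.capture("scene")[235:335,330:430,::-1];sd=ctrl.capture("side")[245:345,330:430,::-1]
s=ctrl.sense();print(s["force"])
for z in(113,): print("spindle pred",proj("wrist",[585.0,-360.0,z],P),"plate corners",[proj("wrist",[*(np.array([584.9,-360.1])+np.array([[.912,-.41],[.41,.912]])@[a,b]),90],P).round(1) for a in(-19,) for b in(33,-33)])
a=im[140:290,240:400,::-1];a=cv2.resize(a,(480,450),interpolation=cv2.INTER_CUBIC)
for i in range(0,160,20):
    cv2.putText(a,str(240+i),(i*3,10),0,.35,(0,0,255));cv2.line(a,(i*3,12),(i*3,18),(0,0,255))
    cv2.putText(a,str(140+i),(0,i*3+4),0,.35,(0,0,255));cv2.line(a,(25,i*3),(32,i*3),(0,0,255))
b=np.vstack([cv2.resize(x,(300,300),interpolation=cv2.INTER_CUBIC) for x in(sc,sd)])
a=cv2.copyMakeBorder(a,0,150,0,0,0)
cv2.imwrite("pics/w5c.png",np.hstack([a,b]))
```

```text
[ 571.03348139 -366.33764521  143.20884605] 16.8333 [0.93252462 0.29537098 2.9628632 ] [-0.0300187  -0.05358363  0.05221769]
[-0.3169132   0.54208734  2.34301649]
[ 0.51704298 -0.0966232   1.36143713]
spindle pred [320.13565778 246.47485382] plate corners [array([261.9, 267.7]), array([379. , 267.8])]
```

View pics/w5c.png

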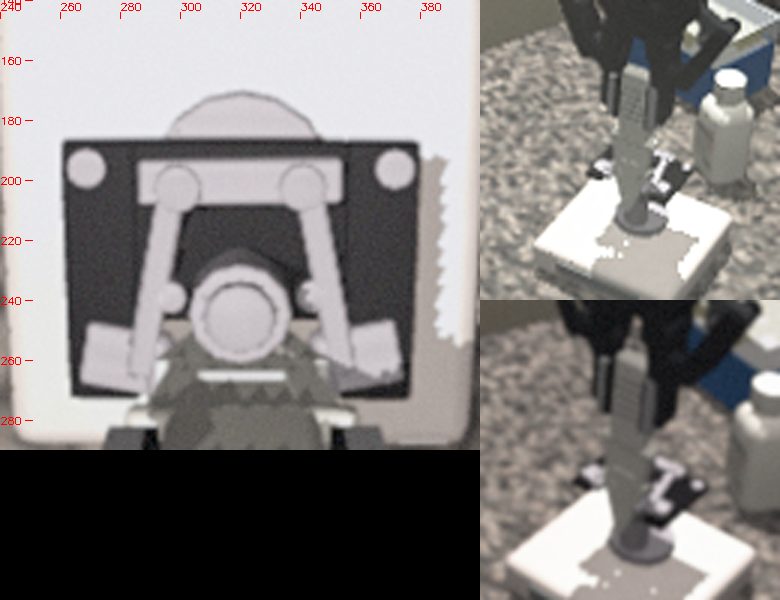

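The arms are spreading evenly on the wedge. I'll continue in small steps, watching the force.

Call:
{"api": "play_rows", "payload": {"motion": [[[0,0,1],[0,0,0]],[[0,0,1],[0,0,0]],[[0,0,1],[0,0,0]],[[0,0,0],[0,0,0]],[[0,0,0],[0,0,0]]]}}

```text
time_s: 17.4
eef_pos: [571.0, -366.4, 140.3]
ee_rot: [0.0, 0.84, -0.543, 0.0]
force: [-0.2, 1.0, 2.8]
grip_width: 0.27
```

Call:
{"api": "play_rows", "payload": {"motion": [[[0,0,1],[0,0,0]],[[0,0,1],[0,0,0]],[[0,0,1],[0,0,0]],[[0,0,0],[0,0,0]],[[0,0,0],[0,0,0]]]}}

```text
time_s: 17.82
eef_pos: [571.1, -366.4, 137.3]
ee_rot: [0.0, 0.84, -0.543, 0.0]
force: [-0.3, 0.6, 4.7]
grip_width: 0.268
```

Call:
{"api": "play_rows", "payload": {"motion": [[[0,0,1],[0,0,0]],[[0,0,1],[0,0,0]],[[0,0,0],[0,0,0]],[[0,0,0],[0,0,0]]]}}

```text
time_s: 18.15
eef_pos: [571.0, -366.3, 135.2]
ee_rot: [-0.0, 0.84, -0.543, -0.0]
force: [-0.0, 0.9, 4.8]
grip_width: 0.268
```

Call:
{"api": "play_rows", "payload": {"motion": [[[0,0,1],[0,0,0]],[[0,0,1],[0,0,0]],[[0,0,0],[0,0,0]],[[0,0,0],[0,0,0]]]}}

```text
time_s: 18.48
eef_pos: [571.1, -366.4, 133.5]
ee_rot: [0.0, 0.84, -0.543, 0.0]
force: [-0.6, 1.2, 6.4]
grip_width: 0.271
```

Call:
{"api": "play_rows", "payload": {"motion": [[[0,0,1],[0,0,0]],[[0,0,0],[0,0,0]],[[0,0,0],[0,0,0]]]}}

```text
time_s: 18.73
eef_pos: [571.1, -366.4, 132.6]
ee_rot: [0.0, 0.84, -0.543, 0.0]
force: [-0.6, 0.5, 6.6]
grip_width: 0.269
```

Call:
{"api": "play_rows", "payload": {"motion": [[[0,0,1],[0,0,0]],[[0,0,0],[0,0,0]],[[0,0,0],[0,0,0]]]}}

```text
time_s: 18.98
eef_pos: [571.1, -366.4, 131.7]
ee_rot: [0.0, 0.84, -0.543, 0.0]
force: [-1.6, 0.9, 6.8]
grip_width: 0.27
```

Call:
{"api": "play_rows", "payload": {"motion": [[[0,0,1],[0,0,0]],[[0,0,0],[0,0,0]],[[0,0,0],[0,0,0]]]}}

```text
time_s: 19.23
eef_pos: [571.1, -366.4, 130.4]
ee_rot: [0.0, 0.84, -0.543, 0.0]
force: [0.7, 0.5, 0.6]
grip_width: 0.274
```

The force dropped from 6.8 to 0.6 N, so that was the snap. I stop pushing and ease up.

Call:
{"api": "play_rows", "payload": {"motion": [[[0,0,-1],[0,0,0]],[[0,0,-1],[0,0,0]],[[0,0,-1],[0,0,0]],[[0,0,0],[0,0,0]],[[0,0,0],[0,0,0]]]}}

```text
time_s: 19.65
eef_pos: [570.9, -366.2, 132.9]
ee_rot: [-0.0, 0.84, -0.543, -0.0]
force: [0.2, -0.5, -1.6]
grip_width: 0.272
```

Run:
```python
from h import *
R,p,s=pose();P=(R,p);print(p,s["time_s"],s["force"],s["wrist_torque"])
im=ctrl.capture("wrist");cv2.imwrite("pics/w6.png",im[:,:,::-1])
print(ctrl.sense()["force"])
sc=ctrl.capture("scene")[235:335,330:430,::-1];sd=ctrl.capture("side")[245:345,330:430,::-1]
print(ctrl.sense()["force"])
a=im[140:290,240:400,::-1];a=cv2.resize(a,(480,450),interpolation=cv2.INTER_CUBIC)
b=np.vstack([cv2.resize(x,(300,300),interpolation=cv2.INTER_CUBIC) for x in(sc,sd)])
a=cv2.copyMakeBorder(a,0,150,0,0,0)
cv2.imwrite("pics/w6c.png",np.hstack([a,b]))
```

```text
[ 570.87875699 -366.21539931  132.86662988] 19.65 [ 0.16062846 -0.5383912  -1.62613726] [-0.04283548  0.0018727   0.02984206]
[-0.02116856 -1.03983017 -0.76865423]
[-0.35702695  0.09789367 -0.74010173]
```

View pics/w6c.png

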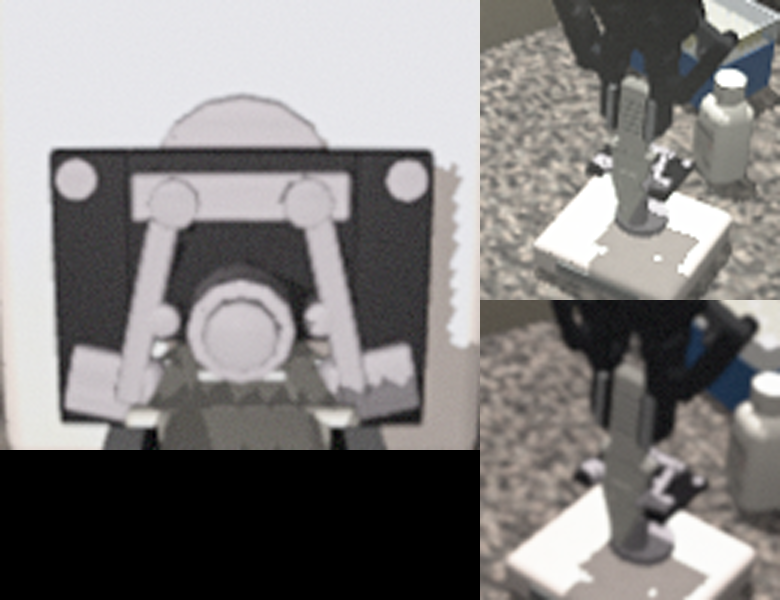

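The arms stay spread symmetrically round the head and the clip is on the wedge. Lifting straight up gently.

Call:
{"api": "play_rows", "payload": {"motion": [[[0,0,-1],[0,0,0]],[[0,0,-2],[0,0,0]],[[0,0,-3],[0,0,0]],[[0,0,-3],[0,0,0]],[[0,0,-4],[0,0,0]],[[0,0,-4],[0,0,0]],[[0,0,-4],[0,0,0]],[[0,0,-4],[0,0,0]],[[0,0,-4],[0,0,0]],[[0,0,-4],[0,0,0]],[[0,0,-5],[0,0,0]],[[0,0,-6],[0,0,0]],[[0,0,-6],[0,0,0]],[[0,0,-6],[0,0,0]],[[0,0,-6],[0,0,0]],[[0,0,-5],[0,0,0]],[[0,0,-3],[0,0,0]],[[0,0,-1],[0,0,0]],[[0,0,0],[0,0,0]],[[0,0,0],[0,0,0]]]}}

```text
time_s: 21.47
eef_pos: [571.0, -366.3, 204.0]
ee_rot: [-0.0, 0.84, -0.543, -0.0]
force: [0.2, -0.2, -1.5]
grip_width: 0.271
```

Run:
```python
from h import *
R,p,s=pose();P=(R,p);print(p,s["time_s"],s["force"],s["wrist_torque"])
im=ctrl.capture("wrist");cv2.imwrite("pics/w7.png",im[:,:,::-1])
print("spindle pred",proj("wrist",[584.9,-360.1,113],P))
for z in(40.6,): print("seated mouth pred px",proj("wrist",p+R@[0,0,z],P),"rear",proj("wrist",p+R@[0,-36,z],P),proj("wrist",p+R@[0,-36,z+5],P))
print(spots("wrist",["clip","clip_mouth","wedge_notch"]))
b=cv2.resize(im[150:330,210:430,::-1],(660,540),interpolation=cv2.INTER_CUBIC)
sd=cv2.resize(ctrl.capture("side")[205:345,345:415,::-1],(135,270),interpolation=cv2.INTER_CUBIC);sc=cv2.resize(ctrl.capture("scene")[195:335,345:415,::-1],(135,270),interpolation=cv2.INTER_CUBIC)
cv2.imwrite("pics/w7c.png",np.hstack([b,np.vstack([sc,sd])]))
```

```text
[ 570.95428808 -366.27849602  203.97014707] 21.4667 [ 0.15239741 -0.18294723 -1.49955542] [0.01183137 0.02714488 0.02007568]
spindle pred [320.75987729 220.46581922]
seated mouth pred px [320.33213094 269.119103  ] rear [320.27021925 200.93889727] [320.30206512 199.41157996]
{'clip': [], 'clip_mouth': [(0.72, array([297.024, 237.888]))], 'wedge_notch': [(0.8, array([318.72 , 311.904])), (0.72, array([211.52 , 324.912]))]}
```

View pics/w7c.png

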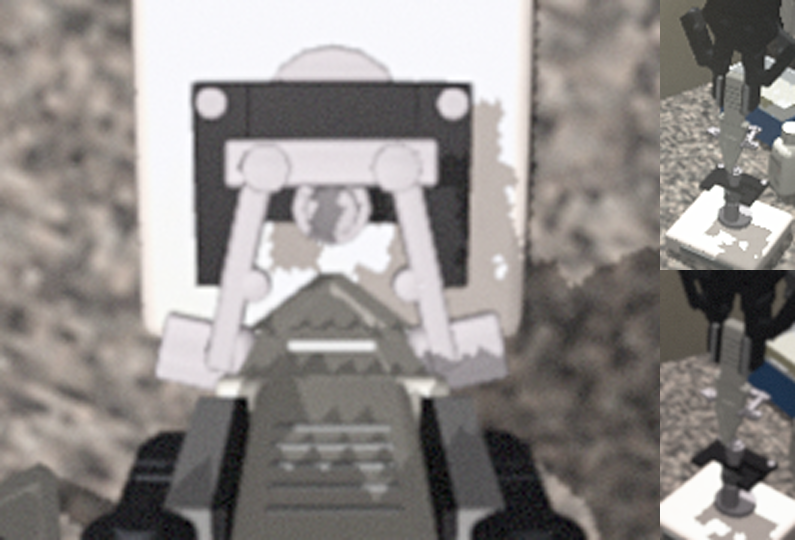

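The clip is off over the spindle head (crop ~(330,210), behind the clip) and held by both tips at the notches. Now back to the stand.

Call:
{"api": "play_rows", "payload": {"motion": [[[0,0,-2],[0,0,0]],[[0,0,-5],[0,0,-0.45]],[[0,0,-8],[0,0,-0.5]],[[0,0,-10],[0,0,-0.5]],[[0,0,-10],[0,0,-0.5]],[[0,0,-10],[0,0,-0.5]],[[0,0,-8],[0,0,-0.5]],[[0,0,-6],[0,0,0]],[[0,0,-4],[0,0,0]],[[-5,-0.7,-2],[0,0,0]],[[-10,-1.5,0],[0,0,0]],[[-15,-2.2,0],[0,0,0]],[[-19,-2.8,0],[0,0,0]],[[-20,-3,0],[0,0,0]],[[-20,-3,0],[0,0,0]],[[-20,-3,0],[0,0,0]],[[-20,-3,0],[0,0,0]],[[-20,-3,0],[0,0,0]],[[-20,-3,0],[0,0,0]],[[-20,-3,0],[0,0,0]]]}}

```text
time_s: 23.43
eef_pos: [509.1, -184.0, 269.0]
ee_rot: [-0.0, 0.853, -0.521, -0.0]
force: [0.4, 0.8, -0.5]
grip_width: 0.272
```

Call:
{"api": "play_rows", "payload": {"motion": [[[-20,-3,0],[0,0,0]],[[-20,-3,0],[0,0,0]],[[-20,-3,0],[0,0,0]],[[-20,-3,0],[0,0,0]],[[-20,-3,0],[0,0,0]],[[-20,-3,0],[0,0,0]],[[-20,-3,0],[0,0,0]],[[-20,-3,0],[0,0,0]],[[-18,-2.7,0],[0,0,0]],[[-14,-2,0],[0,0,0]],[[-10,-1.5,0],[0,0,0]],[[-5,-0.7,0],[0,0,0]],[[-2,0,0],[0,0,0]],[[0,0,0],[0,0,0]],[[0,0,0],[0,0,0]]]}}

```text
time_s: 24.68
eef_pos: [442.1, 14.3, 269.2]
ee_rot: [0.0, 0.853, -0.522, -0.0]
force: [0.1, -0.0, -1.4]
grip_width: 0.272
```

Run:
```python
from h import *
R,p,s=pose();print(p,s["time_s"],s["force"],"d",R.T@(np.array([441.25,15.2,89.6])-p),R[:,0],R[:,2])
ctrl.capture("wrist");print(spots("wrist",["clip","clip_mouth","stand"]))
```

```text
[442.08691211  14.29999895 269.20108958] 24.6833 [ 0.12673912 -0.03992691 -1.40315602] d [ -1.19185618   0.30192574 179.60108608] [ 4.56040214e-01 -8.89959168e-01  5.13717131e-05] [-1.37394430e-04 -1.28128460e-04 -9.99999982e-01]
{'clip': [(0.64, array([298.88, 241.2 ]))], 'clip_mouth': [(0.82, array([299.776, 240.912]))], 'stand': [(0.81, array([322.816, 187.008])), (0.63, array([470.592, 271.2  ]))]}
```

Call:
{"api": "play_rows", "payload": {"motion": [[[-0.6,0.2,3],[0,0,0]],[[-0.6,0.1,7],[0,0,0]],[[0,0,10],[0,0,0]],[[0,0,12],[0,0,0]],[[0,0,12],[0,0,0]],[[0,0,12],[0,0,0]],[[0,0,12],[0,0,0]],[[0,0,12],[0,0,0]],[[0,0,12],[0,0,0]],[[0,0,12],[0,0,0]],[[0,0,12],[0,0,0]],[[0,0,10],[0,0,0]],[[0,0,8],[0,0,0]],[[0,0,5],[0,0,0]],[[0,0,3],[0,0,0]],[[0,0,2],[0,0,0]],[[0,0,0],[0,0,0]],[[0,0,0],[0,0,0]]]}}

```text
time_s: 26.38
eef_pos: [441.3, 15.6, 125.6]
ee_rot: [-0.0, 0.853, -0.521, 0.0]
force: [-0.0, -0.3, -0.3]
grip_width: 0.275
```

Call:
{"api": "play_rows", "payload": {"motion": [[[0,0,1.5],[0,0,0]],[[0,0,1.5],[0,0,0]],[[0,0,1.5],[0,0,0]],[[0,0,1.5],[0,0,0]],[[0,0,1.5],[0,0,0]],[[0,0,1.5],[0,0,0]],[[0,0,1],[0,0,0]],[[0,0,0],[0,0,0]],[[0,0,0],[0,0,0]]]}}

```text
time_s: 27.13
eef_pos: [441.1, 15.7, 115.3]
ee_rot: [0.0, 0.853, -0.521, -0.0]
force: [0.7, -0.2, -1.1]
grip_width: 0.276
```

Call:
{"api": "play_rows", "payload": {"motion": [[[0,0,1.5],[0,0,0]],[[0,0,1.5],[0,0,0]],[[0,0,1.5],[0,0,0]],[[0,0,1.5],[0,0,0]],[[0,0,1.5],[0,0,0]],[[0,0,1.5],[0,0,0]],[[0,0,1],[0,0,0]],[[0,0,0],[0,0,0]],[[0,0,0],[0,0,0]]]}}

```text
time_s: 27.88
eef_pos: [441.1, 15.7, 105.3]
ee_rot: [0.0, 0.853, -0.521, -0.0]
force: [0.2, -0.3, 0.7]
grip_width: 0.272
```

Call:
{"api": "play_rows", "payload": {"motion": [[[0.3,0,1],[0,0,0]],[[0,0,1],[0,0,0]],[[0,0,1],[0,0,0]],[[0,0,1],[0,0,0]],[[0,0,1],[0,0,0]],[[0,0,1],[0,0,0]],[[0,0,0],[0,0,0]],[[0,0,0],[0,0,0]]]}}

```text
time_s: 28.55
eef_pos: [441.3, 15.4, 99.2]
ee_rot: [0.0, 0.853, -0.521, -0.0]
force: [-0.0, 0.5, -1.3]
grip_width: 0.268
```

Call:
{"api": "play_rows", "payload": {"motion": [[[0,0,1],[0,0,0]],[[0,0,1],[0,0,0]],[[0,0,1],[0,0,0]],[[0,0,1],[0,0,0]],[[0,0,1],[0,0,0]],[[0,0,1],[0,0,0]],[[0,0,0],[0,0,0]],[[0,0,0],[0,0,0]]]}}

```text
time_s: 29.22
eef_pos: [441.3, 15.4, 93.3]
ee_rot: [0.0, 0.853, -0.521, -0.0]
force: [0.2, -0.3, -0.8]
grip_width: 0.27
```

Call:
{"api": "play_rows", "payload": {"motion": [[[0,0,1],[0,0,0]],[[0,0,1],[0,0,0]],[[0,0,0.7],[0,0,0]],[[0,0,0],[0,0,0]],[[0,0,0],[0,0,0]]]}}

```text
time_s: 29.63
eef_pos: [441.3, 15.4, 90.5]
ee_rot: [0.0, 0.853, -0.521, -0.0]
force: [-0.7, -0.9, -1.3]
grip_width: 0.271
```

Call:
{"api": "play_rows", "payload": {"motion": [[[0,0,0.5],[0,0,0]],[[0,0,0.3],[0,0,0]],[[0,0,0],[0,0,0]],[[0,0,0],[0,0,0]]]}}

```text
time_s: 29.97
eef_pos: [441.3, 15.4, 89.8]
ee_rot: [0.0, 0.853, -0.521, 0.0]
force: [-0.4, 1.1, -0.2]
grip_width: 0.272
```

Call:
{"api": "play_rows", "payload": {"motion": [[[0,0,0.5],[0,0,0]],[[0,0,0],[0,0,0]],[[0,0,0],[0,0,0]]]}}

```text
time_s: 30.22
eef_pos: [441.4, 15.4, 89.6]
ee_rot: [-0.0, 0.853, -0.521, 0.0]
force: [-1.3, 0.5, 5.4]
grip_width: 0.275
```

Call:
{"api": "play_rows", "payload": {"motion": [[[0,0,0.4],[0,0,0]],[[0,0,0],[0,0,0]],[[0,0,0],[0,0,0]]]}}

```text
time_s: 30.47
eef_pos: [441.6, 15.4, 89.5]
ee_rot: [-0.0, 0.853, -0.521, 0.0]
force: [-2.1, 0.0, 9.3]
grip_width: 0.266
```

On the floor at the original height, so I'll relieve the load, release and rise.

Call:
{"api": "play_rows", "payload": {"motion": [[[0,0,-0.6],[0,0,0]],[[0,0,0],[0,0,0]]]}}

```text
time_s: 30.63
eef_pos: [441.4, 15.4, 89.6]
ee_rot: [-0.0, 0.853, -0.521, 0.0]
force: [-0.6, 1.1, 3.3]
grip_width: 0.273
```

Call:
{"api": "play_rows", "payload": {"motion": [[[0,0,0],[0,0,0]],[[0,0,0],[0,0,0]],[[0,0,0],[0,0,0]],[[0,0,0],[0,0,0]],[[0,0,0],[0,0,0]],[[0,0,0],[0,0,0]],[[0,0,0],[0,0,0]]], "fingers": 60}}

```text
time_s: 31.22
eef_pos: [441.3, 15.4, 89.5]
ee_rot: [0.0, 0.853, -0.521, 0.0]
force: [0.7, 0.1, -0.2]
grip_width: 0.7
```

Call:
{"api": "play_rows", "payload": {"motion": [[[0,0,-3],[0,0,0]],[[0,0,-6],[0,0,0]],[[0,0,-10],[0,0,0]],[[0,0,-12],[0,0,0]],[[0,0,-15],[0,0,0]],[[0,0,-15],[0,0,0]],[[0,0,-15],[0,0,0]],[[0,0,-15],[0,0,0]],[[0,0,-15],[0,0,0]],[[0,0,-15],[0,0,0]],[[0,0,-15],[0,0,0]],[[0,0,-15],[0,0,0]],[[0,0,-15],[0,0,0]],[[0,0,-10],[0,0,0]],[[0,0,-4],[0,0,0]],[[0,0,0],[0,0,0]],[[0,0,0],[0,0,0]]]}}

```text
time_s: 32.63
eef_pos: [441.1, 15.5, 269.2]
ee_rot: [0.0, 0.853, -0.521, -0.0]
force: [-0.0, 0.4, 0.4]
grip_width: 0.702
```

Run:
```python
from h import *
R,p,s=pose();P=(R,p);print(p,s["time_s"],s["force"],s["grip_width"])
im=ctrl.capture("wrist");cv2.imwrite("pics/w8.png",im[:,:,::-1])
print(spots("wrist",["wedge","clip","clip_mouth","stand","wedge_notch","beaker"]))
c=np.array([441,15.6]);ux=np.array([.889,.457])
print("pred handle top",proj("wrist",[*c,131],P),"mouth",proj("wrist",[*c,49],P),"clip centre",proj("wrist",[*(c+16*ux),49],P),"clip rear",proj("wrist",[*(c+36*ux),49],P))
im=ctrl.capture("side");print(spots("side",["wedge","clip","stand","wedge_notch","clip_mouth"]))
# handle top bright blob
g=cv2.imread("pics/w8.png",0);u,v=proj("wrist",[*c,131],P).astype(int)
cr=(g[v-15:v+16,u-25:u+26]>235).astype(np.uint8);n,l,st,ce=cv2.connectedComponentsWithStats(cr);print([(st[i].tolist(),(ce[i]+[u-25,v-15]).round(1).tolist()) for i in range(1,n) if st[i,4]>30])
# ascii luminance map around clip
x,y=proj("wrist",[*(c+16*ux),49],P).astype(int)
b=cv2.imread("pics/w8.png",0)[y-36:y+50:3,x-48:x+49:2]
o=cv2.imread("pics/w2.png",0)
for r in b: print("".join(" .:-=+*#%@"[int(q)*10//256] for q in r))
```

```text
[441.07274209  15.45869525 269.24074625] 32.6333 [-0.01794949  0.38239777  0.40892992] 0.7022938760679505
{'wedge': [(0.79, array([570.624, 359.184])), (0.6, array([322.816, 210.   ]))], 'clip': [(0.77, array([310.72 , 191.904])), (0.32, array([599.232, 364.704]))], 'clip_mouth': [(0.61, array([308.224, 191.28 ]))], 'stand': [(0.6, array([474.624, 270.192])), (0.56, array([321.728, 198.288])), (0.43, array([605.184, 240.912]))], 'wedge_notch': [(0.96, array([321.92, 214.8 ])), (0.81, array([569.792, 359.184])), (0.46, array([305.28 , 201.504]))], 'beaker': [(0.76, array([154.496, 141.6  ]))]}
pred handle top [320.57915181 226.94824717] mouth [320.80198442 208.30078581] clip centre [320.7806187  192.33766071] clip rear [320.75367827 172.12651826]
{'wedge': [(0.61, array([250.176, 229.296])), (0.6, array([297.728, 303.888]))], 'clip': [(0.53, array([381.632, 303.696])), (0.48, array([255.616, 238.896])), (0.26, array([380.672, 331.824]))], 'stand': [(0.97, array([279.68 , 298.512])), (0.84, array([251.392, 253.008]))], 'wedge_notch': [(0.68, array([295.488, 304.992]))], 'clip_mouth': [
[... 825 characters left out ...]

*+++**++##%@@@%@%#++=========+==##%%%@%%*+::=+*##
******++##%@@@%%@@@#=+*+*+++=++=*#@#+%@@%=::=+***
*#####*+##@@@@%%@@@#%@@@@@@@@@@@%##++**%%-:-+****
######*+#####%@%@@@@@@@@@@@@@@@@@%#++++++---+**+=
****++=+########%@%@@@@@@@@@@@@@@%+=+++++---=-++=
**++=+=+#########%*@@@@@@@@@@@@@@%++==+++--==-=+=
***++==+###########%@@@@@@@@@@@@@#=++===+=---:-==
********#################################+:--=++*
***+*####################################+--=++**
*****#*+#################################+--+++++
++**##*+#################################+=-+==++
+++*####******++*#*****++++**+++++++****##*+=-=+*
+++*###**+****+++*+=+**+++++****+=++*####*++==**#
+==+***++=+****===-+***+++++++**+++******++==++*#
```

The clip sits at the wedge with its rear at about row 171, where a seated clip was predicted (172). The wedge leans a few degrees in its slot play under the clip's offset weight, which can't be avoided. Nothing touches it, so I'm handing in.

Run:
```python
from rig import ctrl
print(ctrl.finish_job())
```

```text
the job is handed in; nothing more can be done
None
```

The clip is off the mixer, and the wedge is back in the grey stand with the clip still spread on it. I handed the job in about 32.6 s into the 72 s allowed.

- **Spreading:** I pushed the wedge down in small steps. The readings rose to 6.8 N and fell to 0.6 N at the snap. I stopped there and eased up. At 1 N per mm that is about 7 mm of plate travel, well short of its 15.5 mm stop.
- **Lifting:** The picture after the lift showed both arms spread evenly and the clip clear of the spindle head.
- **Standing it back:** The tip touched the slot floor at the wedge's original height. I then opened the fingers and rose 180 mm clear.

**Last checks:**
- **Clip position:** The last wrist picture put the rear of the clip about where a seated clip should be.
- **Lean:** That picture also showed the top of the handle about 9 mm off, so the wedge leans roughly 5° in the slot's play. I put this down to the clip's off-centre weight, and it was not there when the wedge stood alone.
- **Seating not confirmed:** My height and force estimate just after the snap put the tips about 2.6 mm above the notch centre. I had used all 12 views, so I could not look at the notches themselves afterwards.
- **Bystanders:** I did not touch the beaker or the bottles. The beaker was found where it had been, but I did not re-check the bottles at the end.

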